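# Put the plant marker away in its shuttered keeper

### The arm

A 6-joint arm with a two-finger parallel gripper is mounted at the origin on the work surface. World frame = base frame: x ahead of the robot, y to its left, z up, the work surface at z = 0. Lengths are in mm, angles in rad, forces in N, time in s.
With the tool pointing down it reaches from about 350 to 875 mm from the base axis. Payload 4.2 kg.
Tool frame: the origin (TCP) lies at the very end of the fingers, on their centre line; the grasp point (between the pads) lies 19 mm behind it (arm.pinch_z is the distance from the TCP to the grasp point, in mm); x points along the fingers, y is the direction in which the jaws open and shut, and the axes are right-handed (so a half turn about x gives the same grasp; the last joint's range is limited). The gripper opens to 85 mm and grips with 20 to 120 N. Pads are 22 mm wide; open, the fingers measure 114 mm over their backs; the gripper's body (76 mm by 85 mm) begins 54 mm behind the grasp point. The pads swing forward as they close: fully open they stand 13 mm farther back than shut.
Start: joints at [1.6, 0.385, 0.008, 0, -1.194, -0.259], TCP at [142.333, 608.556, 231.312] pointing down, gripper open.
Joint ranges: [-3.14, 3.14], [-1.21, 2.06], [-1.07, 1.41], [-3.16, 2.05], [-2.99, -0.16], [-3.1, 3.1]. Speed limits (rad/s): [2.79, 2.79, 3.14, 3.14, 3.14, 3.14].

### API

Orientations are given as a unit quaternion [x, y, z, w].
In Python, from bench import arm gives the robot as it stands.
- The arm moves only by the tool drive_tool, never from a script. Its argument "motion" is a list of rows, each a list of 4 numbers: the shift along the tool's x, y, z in mm, then the turn about the tool's x in degrees. In form: [[dx, dy, dz, spin], ...]. A call has 1 to 10 rows; each row shifts and turns the commanded pose from where the row before left it, along the tool's axes as they then stand; what a row does not reach is not made up. A row lasts 1/12 s, in which the tool goes at most 41.7 mm and 7.16 degrees, less where a joint would pass 70% of its speed; a pose out of reach is approached as far as the arm can. A call with a gripper value outside its range is refused whole. "grip" is the finger opening in mm, from 0 to 85.4, set as the call begins (left out, the last holds). The fingers move at their own pace and stop on an object; the grip force is fixed at half the most. Time passes only in rows, so rows that do not move let the fingers close. It gives the time, the measured TCP pose, the force and the opening at its end, in the units of the state.
- arm.read_state(): the state, without advancing time (a new reading comes with each control period).
- arm.get_image(name): name is "side" or "top" or "wrist"; returns the picture (400x640x3 uint8, red, green, blue); there is no depth.
- arm.calibration(name): a dict with "K" (3x3 intrinsics, pixels), "eye" and "attitude" of the camera in the world; the wrist camera has in their place "T_tool_cam" (4x4, takes a point from camera to tool coordinates, whose origin is the TCP and whose axes are the tool frame's). Camera axes: x right, y up, looking along -z (the intrinsics and any distortion apply to the point x, -y, -z); pixel columns grow to the right and rows downward; lengths in mm; the calibration is good to about 2 mm. The wrist camera is an equidistant fisheye: a pixel r from the principal point sees the ray r / f radians off the axis. A picture is of the moment at which its call begins: read the wrist's pose just before it. calibration takes no time and is no camera call.
- arm.job_done(): hands the job in, once; it reports no verdict.
The state is a dict: "clock": time; "joints": joint angles; "joint_vel": joint speeds; "joint_efforts": joint torques, N m; "position": TCP position; "ee_rot": TCP orientation; "contact_force": force on the tool from outside, world axes, zero at the start; "wrist_torque": the same for the moment, N m; "gripper_width": finger opening in mm.
Only numpy, scipy, OpenCV 4.12 (cv2) and the standard library are available. Lean on these libraries where they do the work, as an engineer would, in place of code of your own. Each camera call takes 0.05 s, during which the arm holds its last target. There are 200 camera calls.

### The job

Put the wooden plant marker away. First slide the keeper's steel shutter by its green knob until its window is centred over the slot (the white lines on the rails mark the slot). Then take the marker out of the little stainless stand and lower it gently, without letting it drop, foot first through the window into the slot until it stands fully home, and let go; leave the shutter window centred, and do not shift or tip the vases, the watering can, the mist sprayer or the glass pots.

Things in the scene. Friction and masses are not known exactly. Their poses are not given: they have to be found in the camera images.
- keeper: Fixed dark wooden block 80 (x) x 200 (y) x 60 mm (z), origin at its underside's centre; side of the table, place and yaw vary. Mid-top is a blind upright slot, 32 mm along x, 11.5 mm along y, 45 mm deep, at first under the shutter. Rails 9 mm wide run along y on both long edges, up to z = 68 mm; a white line across each at y = 0 marks the slot.
- slot_mouth (a point): Centre of the slot's mouth on the block's top (keeper frame 0, 0, 60 mm), under the shutter plate.
- slot_floor (a point): Centre of the slot's floor (keeper frame 0, 0, 15 mm); axes as the keeper's.
- shutter (a joint): Shutter position along its track, 0 to 0.080 m, growing towards the keeper's +y; the window is centred over the slot at 0.050. It moves with about 1.5 N and stays where it is left.
- shutter_window (a point): Centre of the shutter's window, on the top face of the plate (65 mm above the table). The shutter is a 4 mm steel plate that slides on the block between the rails, 58 mm along x; the window is 44 mm along x and 24 mm along y. The plate reaches 28 mm to -y and 68 mm to +y of the window's centre.
- shutter_knob (a point): Middle of the top of the green knob on the shutter, 95 mm above the table; the knob is 30 mm along x, 12 mm along y and 30 mm tall, its centre 45 mm to +y of the window's centre.
- stand: Small stainless stand with two tiers, fixed, 90 x 80 x 53 mm, origin at the centre of its underside; place and yaw vary, on the other side from the keeper. The base tier is 8 mm thick; the upper tier (top at 53 mm, 6 mm thick) has a cut-out 36 mm along x and 13 mm along y in which the marker stands on the base tier.
- marker: Flat wooden plant marker, upright, 155 mm tall, origin at the centre of its foot's underside, z up, x across its width, y through its thickness. Foot 20 mm wide up to z = 14 mm, blade 28 mm wide and 8 mm thick up to z = 105 mm, head 46 mm wide and 10 mm thick from z = 105 to 155 mm, red band at the head's lower edge. About 45 g. Either face may face either way.
- marker_head (a point): Point on the marker's head to grip, 137 mm above its foot (axes as the marker's).
- vase: Blue ceramic vase, 220 mm tall, up to 90 mm across, origin at the centre of its underside; stands between keeper and stand. Not to be disturbed.
- can: Green plastic watering can with a yellow spout cap, body 128 mm across, 185 mm tall over its handle; spout reaches 150 mm to its +x, handle 108 mm to -x; origin at the centre of its underside. Not to be disturbed.
- bud_vase: Small white ceramic bud vase, 130 mm tall, 52 mm across, origin at the centre of its underside. Not to be disturbed.
- mister: Blue plastic mist sprayer with a white head, 181 mm tall, 64 mm across, origin at the centre of its underside. Not to be disturbed.
- pot0: Small green glass pot, 60 mm across and 60 mm tall, origin at the centre of its underside. Not to be disturbed.
- pot1: Small green glass pot, 60 mm across and 60 mm tall, origin at the centre of its underside. Not to be disturbed.
- pot2: Small green glass pot, 60 mm across and 60 mm tall, origin at the centre of its underside. Not to be disturbed.
There are look-alikes about, which are no part of the job. There is more than one size of the keeper; the job needs the smaller.

How it is judged (in metres and radians):
On the way, in this order (a step that is already met when the one before it is completed fails the run):
1. the shutter's window is centred over the slot (within 6 mm) and at rest, with the marker not yet in the slot (y of shutter_window in the frame of keeper between -0.006 and 0.006 m and velocity of joint shutter between -0.01 and 0.01 m/s and distance between marker and slot_floor above 0.06 m), for 0.2 s.
2. the marker stands fully home in the slot (horizontal distance between marker and slot_floor below 0.006 m and z of marker in the frame of slot_floor below 0.004 m and angle between the x axis of marker and the x axis of keeper, either way round below 0.17 rad and angle between marker's own z axis and vertical below 0.13 rad), for 0.2 s.
At the end, for the whole second after the job is handed in: The marker stands at rest, foot down, in the keeper's slot: its foot within 4 mm of the slot's floor and 6 mm of its centre, its width along the slot within 10 degrees, upright within 7 degrees; the shutter's window is still centred over the slot within 6 mm (all of step 2 and y of shutter_window in the frame of keeper between -0.006 and 0.006 m and linear speed of marker below 0.02 m/s); the robot touches nothing.
It fails at once if a vase, the watering can, the mister or a glass pot is shifted more than 20 mm or tipped ((distance of vase from where it was at the start of the episode above 0.02 m or angle between vase's own z axis and vertical above 0.3 rad) or (distance of can from where it was at the start of the episode above 0.02 m or angle between can's own z axis and vertical above 0.3 rad) or (distance of bud_vase from where it was at the start of the episode above 0.02 m or angle between bud_vase's own z axis and vertical above 0.3 rad) or (distance of mister from where it was at the start of the episode above 0.02 m or angle between mister's own z axis and vertical above 0.3 rad) or (distance of pot0 from where it was at the start of the episode above 0.02 m or angle between pot0's own z axis and vertical above 0.3 rad) or (distance of pot1 from where it was at the start of the episode above 0.02 m or angle between pot1's own z axis and vertical above 0.3 rad) or (distance of pot2 from where it was at the start of the episode above 0.02 m or angle between pot2's own z axis and vertical above 0.3 rad)).
It fails at once if the marker drops into the slot (faster than 0.3 m/s inside it) (horizontal distance between marker and slot_floor below 0.012 m and z of marker in the frame of slot_floor below 0.043 m and linear speed of marker above 0.3 m/s).
It also fails if it takes over 61 s, if anything falls off the work surface, if the arm or the gripper's body presses on something with over 40 N, if the wrist force passes 120 N, or if a joint passes its speed limit or range.

## Working session

There is one attempt and no reset: what is moved stays moved. The work goes in short steps, Python scripts to look and compute and a tool call to move; the robot and the scene stay as the last step left them, time stands still between calls to the robot, and variables do not carry over. Pictures are saved under pics/ and viewed, about 8 in all and at most 12, crops included, and the job is handed in when it is done.

Besides the shell and the picture viewer there is one more tool, called by a JSON object that holds its "api" and its "payload". drive_tool: Moves the arm, as the interface text tells. Its arguments: {"type":"object","properties":{"motion":{"type":"array"},"grip":{"type":"number"}},"required":["motion"]}

```bash
mkdir -p pics; python3 - <<'E'
from bench import arm
import cv2
print(arm.read_state())
for n in("top","side","wrist"):
    im=arm.get_image(n); cv2.imwrite(f"pics/{n}0.png",im[:,:,::-1]); print(n,arm.calibration(n))
E
```

```text
{'clock': 0.0, 'joints': array([ 1.59957016e+00,  3.85548237e-01,  6.61979846e-03, -5.34440659e-04,
       -1.19396201e+00, -2.58598711e-01]), 'joint_vel': array([ 9.20577419e-05,  1.20666147e-03,  1.44142163e-03, -1.58080525e-04,
       -1.08563299e-03, -9.87027369e-04]), 'joint_efforts': array([-2.70071387e-04, -3.92284191e+01,  1.88407284e+01,  4.18643430e+00,
       -4.69420978e-03, -2.85169712e-06]), 'position': array([142.21863763, 608.00681177, 230.21896753]), 'ee_rot': array([-0.70236709,  0.08190377,  0.70250268,  0.08038796]), 'contact_force': array([ 0.64906575, -0.16170471,  0.08300981]), 'wrist_torque': array([-0.00612624, -0.01166902,  0.06227256]), 'gripper_width': 85.32275610963914}
top {'K': array([[373.31436714,   0.        , 316.40918474],
       [  0.        , 373.31436714, 198.03731864],
       [  0.        ,   0.        ,   1.        ]]), 'eye': array([ 313.4101108 ,   19.18073936, 1126.55249227]), 'attitude': array([ 0.07791543, -0.05499432, -0.70097115,  0.70678445])}
side {'K': array([[497.57235243,   0.        , 317.31219816],
       [  0.        , 497.57235243, 202.26472347],
       [  0.        ,   0.        ,   1.        ]]), 'eye': array([ 330.51906182, 1241.32183593, 1192.33000986]), 'attitude': array([-0.03094551,  0.40796465,  0.91053501, -0.05944089])}
wrist {'K': array([[309.70691629,   0.        , 319.84979697],
       [  0.        , 309.70691629, 195.3070229 ],
       [  0.        ,   0.        ,   1.        ]]), 'T_tool_cam': array([[ 1.98117231e-04,  2.88051057e-01, -9.57615032e-01,
        -1.43100591e+02],
       [ 9.99999454e-01, -1.03936933e-03, -1.05756812e-04,
         5.04092503e-01],
       [-1.02577906e-03, -9.57614488e-01, -2.88051106e-01,
        -7.26933664e+01],
       [ 0.00000000e+00,  0.00000000e+00,  0.00000000e+00,
         1.00000000e+00]])}
```

View pics/top0.png

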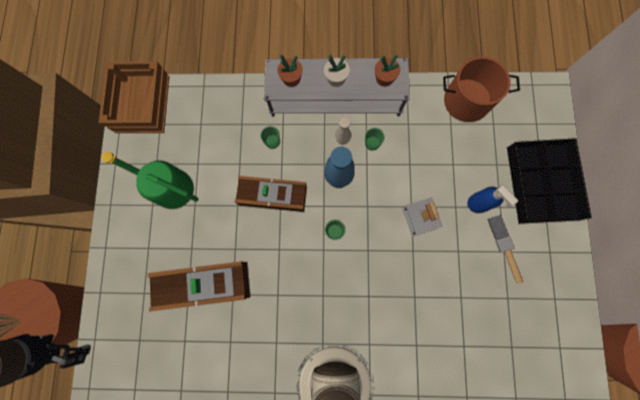

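View pics/side0.png

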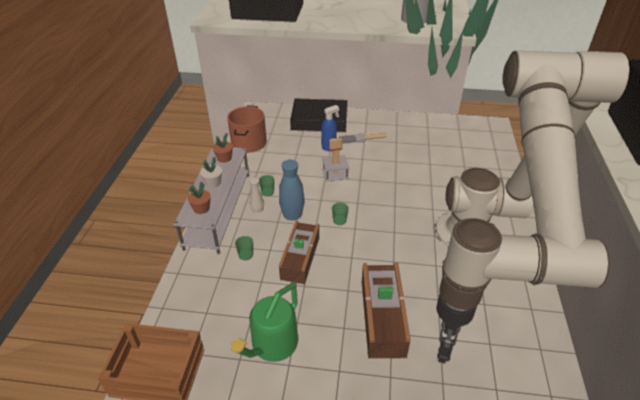

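Top view: the smaller keeper is at about (271,193), with its knob at (264,190) and window at (284,192). The larger look-alike is at (200,287), the stand with marker at (424,215), the vase at (340,167) and the mister at (490,199). The side view agrees. I'll measure next.

```bash
cat > h.py <<'E'
import numpy as np, cv2
from scipy.spatial.transform import Rotation as R
from bench import arm
def rays(name,px,st=None):
    c=arm.calibration(name);K=np.array(c["K"]);px=np.atleast_2d(np.float64(px))
    u=(px-K[:2,2])/K[0,0]
    if name=="wrist":
        r=np.linalg.norm(u,axis=1,keepdims=True)+1e-12
        d=np.c_[u/r*np.sin(r),np.cos(r)]
        d=d*[1,-1,-1];T=np.array(c["T_tool_cam"]);Rt=R.from_quat(st["ee_rot"])
        return Rt.apply(T[:3,3])+st["position"],Rt.apply(d@T[:3,:3].T)
    d=np.c_[u,np.ones(len(u))]*[1,-1,-1]
    return np.array(c["eye"]),R.from_quat(c["attitude"]).apply(d)
def plane(name,px,z,st=None):
    e,d=rays(name,px,st);return e+d*((z-e[2])/d[:,2])[:,None]
def proj(name,P,st=None):
    c=arm.calibration(name);K=np.array(c["K"]);P=np.atleast_2d(P).astype(float)
    if name=="wrist":
        T=np.array(c["T_tool_cam"]);q=R.from_quat(st["ee_rot"]).inv().apply(P-st["position"]);q=(q-T[:3,3])@T[:3,:3]*[1,-1,-1]
        n=np.linalg.norm(q[:,:2],axis=1);th=np.arctan2(n,q[:,2]);return q[:,:2]/n[:,None]*th[:,None]*K[0,0]+K[:2,2]
    q=R.from_quat(c["attitude"]).inv().apply(P-np.array(c["eye"]))*[1,-1,-1]
    return q[:,:2]/q[:,2:]*K[0,0]+K[:2,2]
def tri(a,b):
    (e,d),(f,g)=a,b;A=0;B=0
    for o,v in((e,d[0]),(f,g[0])):
        v=v/np.linalg.norm(v);M=np.eye(3)-np.outer(v,v);A=A+M;B=B+M@o
    return np.linalg.solve(A,B)
def blobs(im,lo,hi,mina=8):
    h=cv2.cvtColor(im,cv2.COLOR_RGB2HSV);m=cv2.inRange(h,lo,hi)
    n,_,s,c=cv2.connectedComponentsWithStats(m);return [(s[i][:5].tolist(),c[i].round(1).tolist()) for i in range(1,n) if s[i][4]>=mina]
E
python3 - <<'E'
from h import *
t=cv2.imread("pics/top0.png");s=cv2.imread("pics/side0.png")
cr=lambda im,x,y,w=80,h=60:cv2.resize(im[y:y+h,x:x+w],(400,300),interpolation=cv2.INTER_CUBIC)
cv2.imwrite("pics/crop1.png",np.vstack([np.hstack([cr(t,232,165),cr(t,390,185)]),np.hstack([cr(s,262,220),cr(s,300,125)])]))
for n,im in(("top",t),("side",s)):
    im=im[:,:,::-1].copy()
    print(n,"green",blobs(im,(45,90,60),(80,255,255)))
    print(n,"blue",blobs(im,(95,90,40),(125,255,255),40))
E
```

```text
top green [([290, 57, 6, 13, 32], [292.7, 64.9]), ([388, 56, 10, 13, 35], [392.2, 63.5]), ([337, 62, 7, 7, 18], [339.5, 65.5]), ([263, 127, 16, 21, 207], [272.0, 137.8]), ([366, 129, 18, 20, 255], [374.1, 138.9]), ([114, 159, 77, 46, 1483], [155.6, 181.4]), ([262, 185, 6, 11, 44], [264.5, 190.0]), ([326, 221, 18, 18, 244], [335.0, 229.6]), ([190, 279, 7, 15, 78], [193.2, 286.0])]
top blue [([325, 147, 28, 40, 855], [339.3, 167.4]), ([468, 187, 35, 26, 551], [483.4, 200.3])]
side green [([264, 187, 8, 8, 26], [267.3, 190.8]), ([294, 239, 9, 9, 68], [298.3, 242.9]), ([240, 282, 57, 79, 2729], [273.5, 326.9]), ([379, 287, 13, 11, 141], [385.0, 292.0])]
side blue [([321, 119, 16, 32, 340], [327.7, 132.1])]
```

View pics/crop1.png

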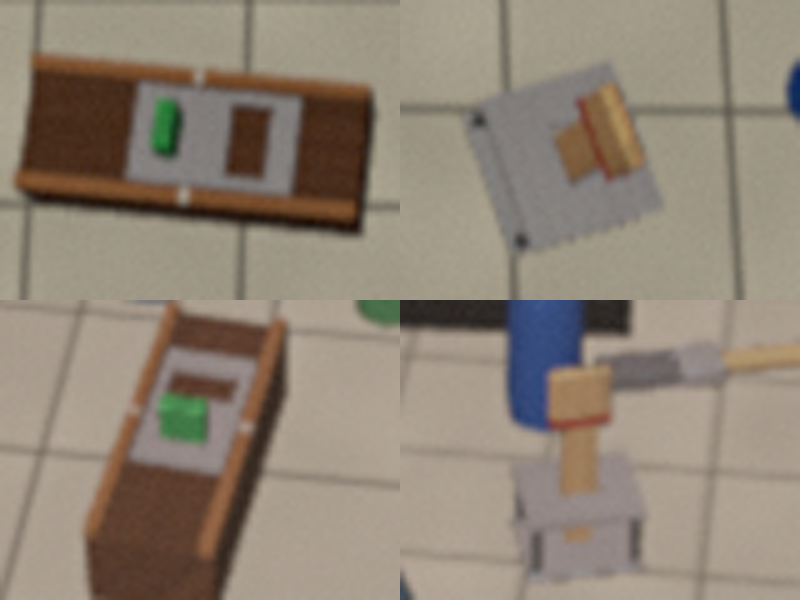

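The crop shows the keeper's white marks at crop (199,77) and (184,195), knob top at about (163,125) and window at (248,141). In the stand crop the marker's head runs from (602,90) to (628,170), with the mister just right of it.

```bash
python3 - <<'E'
from h import *
f=lambda p,x,y:(np.atleast_2d(p)+.5)/5-.5+[x,y]
T=lambda p:f(p,232,165)
np.set_printoptions(precision=1,suppress=True)
print("marks",plane("top",T([[199,77],[184,195]]),68))
c=plane("top",T([[36,58],[371,88],[17,188],[357,218]]),68);print("corners",c,c.mean(0))
print("rail dir deg",[np.degrees(np.arctan2(*(a-b)[1::-1]*[1,1])) for a,b in((c[0],c[1]),(c[2],c[3]))])
print("window",plane("top",T([[248,141]]),65),"knob",plane("top",T([[165,126]]),95))
S=lambda p:f(p,262,220)
print("side marks",plane("side",S([[135,111],[246,127]]),68))
print("side window",plane("side",S([[203,88]]),65),"knob",plane("side",S([[185,102]]),95))
M=lambda p:f(np.array(p)-[400,0],390,185);N=lambda p:f(np.array(p)-[400,300],300,125)
h=plane("top",M([[607,88],[637,166],[578,98],[609,178]]),163);print("head top/band line@113",h[:2],plane("top",M([[578,98],[609,178]]),113))
print("stand corners @53",plane("top",M([[466,110],[607,65],[663,208],[523,252]]),53))
print("side head top",plane("side",N([[547,374],[610,367]]),163),"band",plane("side",N([[551,425],[609,418]]),113))
for n,p,z in(("pot2 top",(335,227),60),("vase rim",(341,157),220),("mister",(506,196),170),("can",(165,184),60)): print(n,plane("top",p,z))
for n,p,z in(("vase rim",(290,166),220),("mister",(330,110),175),("pot2",(340,208),60),): print("side",n,plane("side",p,z))
E
```

```text
marks [[568.  187.2  68. ]
 [497.9 193.5  68. ]]
corners [[579.2 283.9  68. ]
 [561.8  86.3  68. ]
 [501.5 291.1  68. ]
 [485.   93.1  68. ]] [531.9 188.6  68. ]
rail dir deg [np.float64(84.98213532564029), np.float64(85.25764783725334)]
window [[530.6 157.7  65. ]] knob [[532.9 201.3  95. ]]
side marks [[571.9 186.8  68. ]
 [501.2 191.6  68. ]]
side window [[533.4 158.8  65. ]] knob [[537.1 200.8  95. ]]
head top/band line@113 [[ 487.5 -246.3  163. ]
 [ 446.7 -259.8  163. ]] [[ 490.8 -244.2  113. ]
 [ 447.  -258.9  113. ]]
stand corners @53 [[ 493.9 -195.2   53. ]
 [ 520.9 -277.3   53. ]
 [ 437.8 -305.2   53. ]
 [ 412.  -224.9   53. ]]
side head top [[ 496.5 -247.1  163. ]
 [ 452.  -261.6  163. ]] band [[ 493.9 -254.1  113. ]
 [ 452.2 -268.2  113. ]]
pot2 top [[432.4   0.9  60. ]]
vase rim [[591.7 -11.2 220. ]]
mister [[ 503.5 -436.2  170. ]]
can [[556.6 505.4  60. ]]
side vase rim [[593.8  -1.3 220. ]]
side mister [[ 513.9 -428.7  175. ]]
side pot2 [[429.1   2.2  60. ]]
```

```bash
cat >> h.py <<'E'
def goto(P,jaw=None):
    """tool-frame shift to P and spin (deg, mod 180) bringing jaws to world angle jaw; also spin residual tilt"""
    s=arm.read_state();r=R.from_quat(s["ee_rot"]);M=r.as_matrix()
    print("t",round(s["clock"],2),"pos",s["position"].round(1),"x",M[:,0].round(3),"jaw",np.degrees(np.arctan2(M[1,1],M[0,1])).round(1),"q6",s["joints"][5].round(2),"F",s["contact_force"].round(1),"w",round(s["gripper_width"],1))
    print("shift",r.inv().apply(np.array(P)-s["position"]).round(1))
    if jaw is not None:
        cur=np.degrees(np.arctan2(M[1,1],M[0,1]));print("spin",-((jaw-cur+90)%180-90))
E
python3 -c "
from h import *
goto([535,200,205],85.1)"
```

```text
t 0.15 pos [142.3 608.2 230.5] x [-0.    -0.002 -1.   ] jaw -103.2 q6 -0.26 F [ 0.1 -0.  -0.5] w 85.5
shift [  26.1  307.9 -475.4]
spin -8.27430845222608
```

{"api": "drive_tool", "payload": {"motion": [[1.9,22,-34,0],[1.9,22,-34,0],[1.9,22,-34,0],[1.9,22,-34,0],[1.9,22,-34,0],[1.9,22,-34,0],[1.9,22,-34,0],[1.9,22,-34,0],[1.9,22,-34,0],[1.9,22,-34,0]]}}

```text
clock: 0.98
position: [424.1, 315.1, 212.2]
ee_rot: [-0.702, 0.081, 0.703, 0.081]
contact_force: [1.0, 0.3, -0.2]
gripper_width: 85.6
```

{"api": "drive_tool", "payload": {"motion": [[1.9,22,-34,0],[1.9,22,-34,0],[1.9,22,-34,0],[1.9,22,-34,0],[0,0,0,-4],[0,0,0,-4.3],[0,0,0,0],[0,0,0,0]]}}

```text
clock: 1.65
position: [535.6, 200.0, 204.4]
ee_rot: [-0.706, 0.031, 0.707, 0.031]
contact_force: [-1.0, -0.7, 0.3]
gripper_width: 85.4
```

```bash
python3 - <<'E'
from h import *
goto([535,200,205],85.1)
s=arm.read_state();im=arm.get_image("wrist");cv2.imwrite("pics/w1.png",im[:,:,::-1])
u=np.array([.0854,.9963,0]);v=np.array([.9963,-.0854,0]);c=np.array([533.5,189,0])
print("pred knob,window,marks,",proj("wrist",[[535,201,95],[532,158.2,65],[568.9,186,68],[498.1,192,68]],s))
print(blobs(im,(45,90,60),(80,255,255),60))
E
```

```text
t 1.65 pos [535.6 200.  204.4] x [-0.001 -0.    -1.   ] jaw -95.0 q6 0.84 F [-1.  -0.7  0.3] w 85.4
shift [-0.6  0.   0.6]
spin -0.09427740385086736
pred knob,window,marks, [[318.16747333 192.21801203]
 [363.61067175 182.70505629]
 [331.53152826 146.83217714]
 [330.91488551 220.14034684]]
[([274, 0, 63, 32, 1230], [308.5, 13.9]), ([558, 3, 30, 46, 553], [575.0, 30.3]), ([536, 18, 22, 28, 452], [546.5, 31.0]), ([7, 161, 89, 96, 3181], [36.8, 210.0]), ([311, 174, 14, 34, 445], [317.3, 190.8]), ([119, 199, 13, 18, 117], [124.5, 207.6]), ([462, 226, 52, 53, 1207], [488.5, 246.6])]
```

View pics/w1.png

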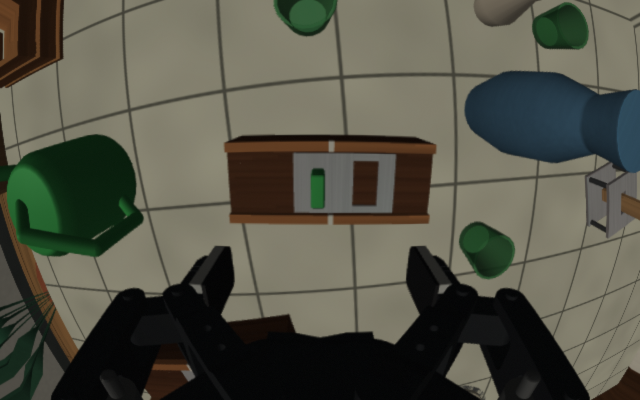

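The wrist view shows the marks near (331,147) and (331,220), the knob at (317,190) and the window at (365,184). All of these match the predictions. I'll refine with masks.

```bash
cat >> h.py <<'E'
def keeper(im,s):
    """white marks, window rectangle and knob in the wrist image"""
    h=cv2.cvtColor(im,cv2.COLOR_RGB2HSV)
    pm=proj("wrist",[[568.9,186,68],[498.1,192,68]],s);P=[]
    for p in pm:
        x,y=p.round().astype(int);w=im[y-6:y+7,x-12:x+13].astype(float).min(2);w=np.clip(w-0.6*w.max(),0,None)
        sub=h[y-6:y+7,x-12:x+13];w[sub[...,1]>70]=0
        yy,xx=np.mgrid[y-6:y+7,x-12:x+13];P.append([(w*xx).sum()/w.sum(),(w*yy).sum()/w.sum()])
    m=plane("wrist",P,68,s);return np.array(P),m
E
python3 - <<'E'
from h import *
np.set_printoptions(precision=1,suppress=True)
s=arm.read_state();im=arm.get_image("wrist")
P,m=keeper(im,s);print(P,m,m.mean(0),np.degrees(np.arctan2(*(m[0]-m[1])[1::-1])))
print("window",[ (b,plane("wrist",b[1],61,s)) for b in blobs(im,(0,80,10),(25,255,150),100) if abs(b[1][0]-365)<10 and abs(b[1][1]-184)<10])
hs=cv2.cvtColor(im,cv2.COLOR_RGB2HSV);print(hs[184,340:400,1].tolist());print(hs[150:220,331,1].tolist())
E
```

```text
[[331.5 146.7]
 [330.7 223. ]] [[569.  186.4  68. ]
 [495.  192.7  68. ]] [532.  189.6  68. ] -4.870724488385492
window [(([353, 161, 25, 44, 1028], [365.1, 182.4]), array([[531. , 156.6,  61. ]]))]
[10, 7, 7, 8, 8, 5, 8, 8, 8, 8, 10, 7, 10, 65, 130, 165, 165, 159, 165, 170, 170, 165, 168, 165, 165, 170, 170, 168, 159, 165, 159, 165, 159, 165, 165, 168, 130, 75, 17, 8, 10, 8, 8, 10, 10, 10, 7, 7, 7, 10, 10, 7, 8, 10, 39, 118, 158, 165, 170, 165]
[33, 43, 36, 13, 10, 8, 10, 10, 8, 10, 8, 8, 8, 8, 10, 10, 10, 8, 8, 8, 10, 10, 10, 10, 10, 10, 10, 8, 8, 10, 10, 10, 8, 10, 8, 8, 10, 8, 8, 8, 8, 8, 8, 8, 10, 10, 10, 10, 8, 8, 8, 8, 8, 8, 8, 8, 10, 8, 10, 10, 10, 11, 13, 40, 43, 35, 32, 29, 31, 29]
```

{"api": "drive_tool", "payload": {"motion": [[30,0,0,0],[35,0,0,0],[35,0,0,0],[20,0,0,0],[12,0,0,0],[0,0,0,0]], "grip": 50}}

```text
clock: 2.25
position: [533.5, 199.7, 69.6]
ee_rot: [-0.705, 0.031, 0.708, 0.029]
contact_force: [0.4, -0.1, 0.6]
gripper_width: 49.9
```

{"api": "drive_tool", "payload": {"motion": [[0,0,0,0],[0,0,0,0],[0,0,0,0],[0,0,0,0],[0,0,0,0],[0,0,0,0],[0,0,0,0],[0,0,0,0]], "grip": 8}}

```text
clock: 2.92
position: [536.5, 201.0, 74.4]
ee_rot: [0.707, -0.029, -0.706, -0.031]
contact_force: [-2.0, 2.0, 6.9]
gripper_width: 10.6
```

```bash
python3 -c "
from h import *
goto([536.8,234.2,71],85.1)"
```

```text
t 2.92 pos [536.5 201.   74.4] x [ 0.003  0.002 -1.   ] jaw -94.9 q6 0.84 F [-2.   2.   6.9] w 10.6
shift [  3.5 -33.1   2.5]
spin 0.02389823983162387
```

{"api": "drive_tool", "payload": {"motion": [[-2,0,0,0],[0,-3,0,0],[0,-5,0,0],[0,-5,0,0],[0,-5,0,0],[0,-5,0,0],[0,-5,0,0],[0,-4,0,0],[0,0,0,0],[0,0,0,0]]}}

```text
clock: 3.75
position: [539.3, 233.2, 74.6]
ee_rot: [0.707, -0.029, -0.706, -0.03]
contact_force: [5.4, 1.3, -5.4]
gripper_width: 10.7
```

```bash
cat >> h.py <<'E'
def win(im,s,c=(366,183)):
    h=cv2.cvtColor(im,cv2.COLOR_RGB2HSV);m=cv2.inRange(h,(0,80,0),(25,255,150));return m
E
python3 - <<'E'
from h import *
goto([536.8,234.2,73],85.1)
s=arm.read_state();im=arm.get_image("wrist");cv2.imwrite("pics/w2.png",cv2.resize(im[40:340,120:520,::-1],(800,600),interpolation=cv2.INTER_CUBIC))
print(proj("wrist",[[533,189,65],[568.9,186,68],[498.1,192,68]],s)*2-[240,80])
E
```

```text
t 3.75 pos [539.3 233.2  74.6] x [ 0.002  0.002 -1.   ] jaw -94.8 q6 0.8 F [ 5.4  1.3 -5.4] w 10.7
shift [ 1.6 -0.8  2.6]
spin 0.051302962765248594
[[557.44914767 411.12957747]
 [571.61683345 288.88019188]
 [546.5710439  519.27017609]]
```

View pics/w2.png

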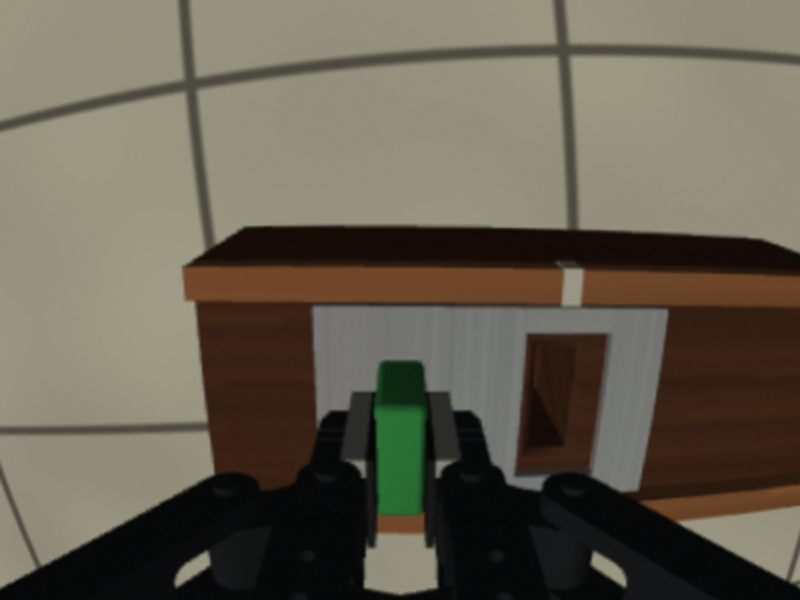

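The zoomed wrist view shows the window with corners at about (528,333), (609,333), (517,472) and (593,472). The slot's mouth inside it spans about 537 to 577 at row 345, and the upper white mark is at (571,285).

```bash
python3 - <<'E'
from h import *
np.set_printoptions(precision=1,suppress=True)
goto([536.8,234.2,73],85.1)
s=arm.read_state();u=np.array([-np.sin(np.radians(-4.9)),np.cos(np.radians(4.9)),0])
g=lambda p:(np.array(p,float)+[.5,.5])/2-.5+[120,40]
w=plane("wrist",g([[528,333],[609,333],[517,472],[593,472]]),65,s);print(w,w.mean(0))
sl=plane("wrist",g([[537,343],[577,345]]),60,s);mk=plane("wrist",g([[571.5,285]]),68,s);print(sl,mk)
for n,a in(("win",w),("slot",sl),("mark",mk),("tcp",s["position"][None])):print(n,a@u,(a@u).mean())
E
```

```text
t 3.8 pos [539.3 233.1  74.6] x [ 0.  0. -1.] jaw -94.9 q6 0.8 F [ 4.6  1.2 -5.8] w 10.5
shift [ 1.6 -0.9  2.6]
spin 0.04665236934749828
[[557.  197.3  65. ]
 [555.  174.7  65. ]
 [514.5 200.8  65. ]
 [511.4 177.6  65. ]] [534.5 187.6  65. ]
[[552.1 193.9  60. ]
 [550.5 182.4  60. ]] [[570.1 186.1  68. ]]
win [244.2 221.4 244.  220.6] 232.55651933150585
slot [240.3 228.7] 234.54521964143615
mark [234.1] 234.13082847710902
tcp [278.3] 278.3363279000177
```

{"api": "drive_tool", "payload": {"motion": [[0,-0.8,0,0],[0,-0.7,0,0],[0,0,0,0],[0,0,0,0],[0,0,0,0]]}}

```text
clock: 4.22
position: [539.3, 233.7, 74.6]
ee_rot: [0.707, -0.03, -0.706, -0.03]
contact_force: [6.3, -2.2, -4.4]
gripper_width: 10.3
```

{"api": "drive_tool", "payload": {"motion": [[0,0,0,0],[0,0,0,0],[0,0,0,0],[0,0,0,0],[0,0,0,0],[-15,0,0,0],[-30,0,0,0],[-40,0,0,0],[-40,0,0,0],[0,0,0,0]], "grip": 40}}

```text
clock: 5.05
position: [542.7, 235.8, 209.3]
ee_rot: [0.712, -0.026, -0.701, -0.032]
contact_force: [0.7, 0.1, 1.8]
gripper_width: 39.4
```

```bash
python3 - <<'E'
from h import *
np.set_printoptions(precision=1,suppress=True)
goto([471,-255,240],108.3)
s=arm.read_state();im=arm.get_image("wrist");u=np.array([.0854,.9963,0])
p=proj("wrist",[[534,189.5,65],[569.5,186.5,68],[498.5,192.5,68]],s);print(p)
x,y=p[0].round().astype(int)-[40,30]
cv2.imwrite("pics/w3.png",cv2.resize(im[y-20:y+80,x-40:x+120,::-1],(800,500),interpolation=cv2.INTER_CUBIC));print(x-40,y-20)
E
```

```text
t 5.05 pos [542.7 235.8 209.3] x [ 0.  0. -1.] jaw -94.7 q6 0.8 F [0.7 0.1 1.8] w 39.4
shift [-35.7 494.8  30.3]
spin -23.04314014284347
[[369.2 188.7]
 [371.1 152.7]
 [367.8 224.2]]
289 139
```

View pics/w3.png

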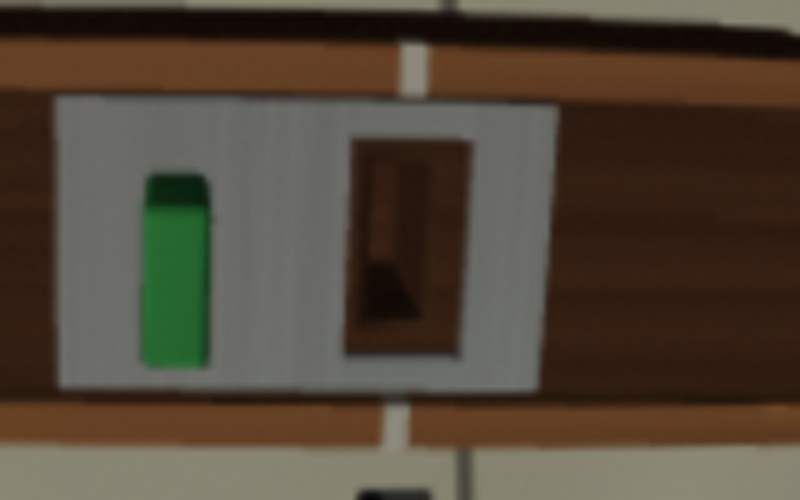

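The window is centred: its centre is at crop (407,247), and the line between the marks gives about 404 after parallax, so it is under 1 mm off. I'll record the slot pose and go to the marker.

```bash
python3 - <<'E'
from h import *
np.set_printoptions(precision=1,suppress=True)
s=arm.read_state();u=np.array([.0854,.9963,0])
g=lambda p:(np.array(p,float)+.5)/5-.5+[289,139]
for n,p,z in(("marks",[[414,69.5],[397,426]],68),("window",[[353,140],[472,140],[345,354],[460,354]],65),("slot",[[371,158],[430,160],[361,322],[418,320]],60),("plate",[[55,96],[559,103],[58,389],[540,391]],65)):
    q=plane("wrist",g(p),z,s);print(n,q[:,:2].tolist(),q.mean(0))
    if n=="plate":print("edge angles",[np.degrees(np.arctan2(*(q[i]-q[j])[1::-1])) for i,j in((0,1),(2,3))])
    if n=="marks":print("x angle",np.degrees(np.arctan2(*(q[0]-q[1])[1::-1])))
E
```

```text
marks [[567.4273048356727, 185.80438846468044], [497.4925299911863, 191.8849611746495]] [532.5 188.8  68. ]
x angle -4.969161733731687
window [[554.393077208776, 197.58097299346488], [552.7729244918647, 174.87437892233527], [512.2576496719971, 201.22964900914062], [510.3068137057938, 178.49231231594933]] [532.4 188.   65. ]
slot [[549.6216601261682, 193.7717092710546], [548.3932427741091, 182.33433975646898], [516.8917843091654, 197.28825940464256], [516.3581516427186, 185.91408045778803]] [532.8 189.8  60. ]
plate [[567.1391443575834, 252.39231736019275], [558.7868177683011, 157.65531340384763], [509.59498428694934, 257.58970425402043], [501.0690204523512, 162.32900965373847]] [534.1 207.5  65. ]
edge angles [np.float64(84.96164223608835), np.float64(84.88557585067718)]
```

{"api": "drive_tool", "payload": {"motion": [[-40,0,0,0],[-40,6,0,0],[0,41,2.5,0],[0,41,2.5,0],[0,41,2.5,0],[0,41,2.5,0],[0,41,2.5,0],[0,41,2.5,0],[0,41,2.5,0],[0,41,2.5,0]], "grip": 60}}

```text
clock: 5.93
position: [488.9, -99.1, 279.1]
ee_rot: [-0.706, 0.03, 0.707, 0.03]
contact_force: [0.2, 0.4, -0.2]
gripper_width: 60.2
```

{"api": "drive_tool", "payload": {"motion": [[0,41,2.5,0],[0,41,2.5,0],[0,41,2.5,0],[0,30,2.5,0],[0,0,0,-6],[0,0,0,-6],[0,0,0,-6],[0,0,0,-5],[0,0,0,0],[0,0,0,0]]}}

```text
clock: 6.77
position: [466.9, -248.9, 279.0]
ee_rot: [-0.698, -0.111, 0.699, -0.11]
contact_force: [0.0, -0.5, -0.6]
gripper_width: 59.8
```

```bash
python3 - <<'E'
from h import *
np.set_printoptions(precision=1,suppress=True)
goto([471,-255,126],108.3)
s=arm.read_state();im=arm.get_image("wrist")
p=proj("wrist",[[471,-255,163]],s);print(p)
x,y=p[0].round().astype(int);x=max(x-100,0);y=max(y-75,0);print(x,y)
cv2.imwrite("pics/w4.png",cv2.resize(im[y:y+150,x:x+200,::-1],(800,600),interpolation=cv2.INTER_CUBIC))
E
```

```text
t 6.77 pos [ 466.9 -248.9  279. ] x [-0.  0. -1.] jaw -72.0 q6 2.07 F [ 0.  -0.5 -0.6] w 59.8
shift [153.    7.2  -2.2]
spin -0.2969740461210222
[[328. 187.]]
228 112
```

View pics/w4.png

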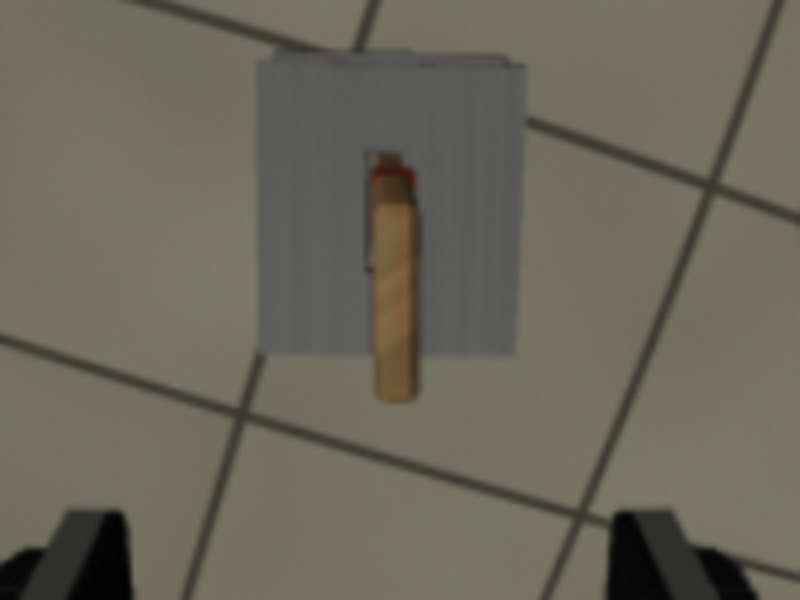

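The marker's head top shows as a rectangle from (375,203) to (418,402) in the crop, nearly aligned with the tool's z.

```bash
python3 - <<'E'
from h import *
np.set_printoptions(precision=1,suppress=True)
s=arm.read_state()
g=lambda p:(np.array(p,float)+.5)/4-.5+[228,112]
q=plane("wrist",g([[375,203],[417,203],[376,402],[418,402]]),163,s);print(q)
e=plane("wrist",g([[396,203],[397,402]]),163,s);a=np.degrees(np.arctan2(*(e[0]-e[1])[1::-1]));print("len",np.linalg.norm(e[0]-e[1]),"angle",a)
w=plane("wrist",g([[258,60],[525,64],[262,355],[516,355]]),53,s);print("stand",w.mean(0),[np.degrees(np.arctan2(*(w[i]-w[j])[1::-1])) for i,j in((0,2),(1,3))],np.linalg.norm(w[0]-w[2]),np.linalg.norm(w[0]-w[1]))
c=q.mean(0);print(c);goto([*c[:2],126],a+90)
E
```

```text
[[ 490.  -242.8  163. ]
 [ 492.8 -251.3  163. ]
 [ 447.4 -257.   163. ]
 [ 450.3 -265.8  163. ]]
len 44.87024566489992 angle 18.69974720086491
stand [ 469.4 -254.8   53. ] [np.float64(17.71351829093894), np.float64(17.89845414255962)] 91.90070846903711 79.4632674341166
[ 470.1 -254.2  163. ]
t 6.82 pos [ 467.  -248.9  279.2] x [-0.  0. -1.] jaw -72.0 q6 2.07 F [ 0.7  0.4 -0.4] w 59.9
shift [153.1   6.2  -1.4]
spin -0.6842278337235257
```

{"api": "drive_tool", "payload": {"motion": [[0,6,-1.4,-0.3],[30,0,0,0],[40,0,0,0],[38,0,0,0],[25,0,0,0],[12,0,0,0],[8,0,0,0],[0,0,0,0],[0,0,0,0]]}}

```text
clock: 7.57
position: [471.1, -254.7, 127.1]
ee_rot: [0.698, 0.113, -0.698, 0.113]
contact_force: [-0.2, -0.2, 1.4]
gripper_width: 60.1
```

{"api": "drive_tool", "payload": {"motion": [[0,0,0,0],[0,0,0,0],[0,0,0,0],[0,0,0,0],[0,0,0,0],[0,0,0,0],[0,0,0,0],[0,0,0,0],[0,0,0,0]], "grip": 5}}

```text
clock: 8.32
position: [471.1, -254.6, 127.6]
ee_rot: [0.698, 0.113, -0.697, 0.114]
contact_force: [-0.0, 1.7, 5.4]
gripper_width: 9.0
```

```bash
python3 - <<'E'
from h import *
goto([470,-254,126],108.2)
s=arm.read_state();im=arm.get_image("wrist");cv2.imwrite("pics/w5.png",im[:,:,::-1])
E
```

```text
t 8.32 pos [ 471.1 -254.6  127.6] x [ 0.001 -0.001 -1.   ] jaw -71.5 q6 2.08 F [-0.   1.7  5.4] w 9.0
shift [ 1.6 -0.9  0.8]
spin 0.2578371660443395
```

View pics/w5.png

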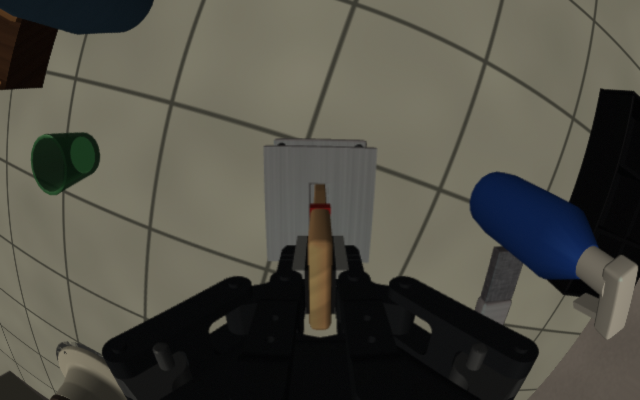

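The marker is held with 9 mm opening and its head centred between the pads (column 320). I'll lift, turn, then carry it on the robot's side of the vase.

{"api": "drive_tool", "payload": {"motion": [[-8,0,0,0],[-20,0,0,0],[-32,0,0,0],[-38,0,0,0],[-26,0,0,0],[0,0,0,5.5],[0,0,0,6],[0,0,0,6],[0,0,0,6],[0,0,0,0]]}}

```text
clock: 9.2
position: [470.1, -254.2, 250.5]
ee_rot: [-0.706, 0.032, 0.707, 0.032]
contact_force: [-0.7, -0.1, -1.1]
gripper_width: 9.1
```

{"api": "drive_tool", "payload": {"motion": [[0,-20,3,0],[0,-36,5,0],[0,-36,5,0],[0,-36,5,0],[0,-36,5,0],[0,-36,5,0],[0,-36,5,0],[0,-17,0,0],[0,-39,-11.3,0],[0,-39,-11.3,0]]}}

```text
clock: 10.03
position: [488.8, 77.4, 251.2]
ee_rot: [0.707, -0.03, -0.706, -0.03]
contact_force: [1.2, -0.8, -0.7]
gripper_width: 9.0
```

{"api": "drive_tool", "payload": {"motion": [[0,-39,-11.3,0],[0,-39,-11.3,0],[0,-30,-11,0],[0,-9,0,0],[0,0,0,0],[0,0,0,0],[0,0,0,0]]}}

```text
clock: 10.62
position: [532.6, 188.9, 250.6]
ee_rot: [-0.706, 0.031, 0.707, 0.031]
contact_force: [-0.6, -0.0, 0.1]
gripper_width: 9.4
```

```bash
python3 - <<'E'
from h import *
goto([533,189.5,205],85.05)
s=arm.read_state();im=arm.get_image("wrist");print(im.shape)
cv2.imwrite("pics/w6.png",cv2.resize(im[100:325,170:470,::-1],(800,600),interpolation=cv2.INTER_CUBIC))
E
```

```text
t 10.62 pos [532.6 188.9 250.6] x [-0.001 -0.001 -1.   ] jaw -95.0 q6 0.86 F [-0.6 -0.   0.1] w 9.4
shift [45.6 -0.7 -0.4]
spin -0.0922437248726169
(400, 640, 3)
```

View pics/w6.png

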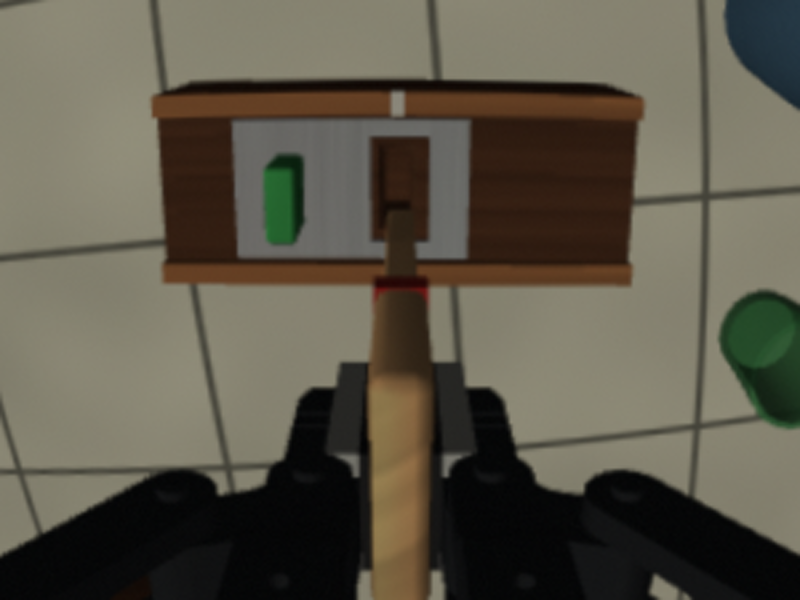

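The marker hangs straight: foot edge at (399,205) in the crop, above the window. The slot spans x 383–410 and the mark is at (398,103). I'll compute foot against slot in the same image.

```bash
python3 - <<'E'
from h import *
np.set_printoptions(precision=1,suppress=True)
s=arm.read_state();k=8/3
g=lambda p:(np.array(p,float)+.5)/k-.5+[170,100]
zf=s["position"][2]-119.6
f=plane("wrist",g([[387,205],[411,205]]),zf,s);b=plane("wrist",g([[375,280],[428,280]]),zf+105,s)
m=plane("wrist",g([[398,103]]),68,s);rl=plane("wrist",g([[398,92],[398,116]]),68,s);w=plane("wrist",g([[371,137],[429,137],[372,241],[428,241]]),65,s)
sl=plane("wrist",g([[383,145],[411,145]]),60,s)
X=np.array([.9963,-.0863,0]);Y=np.array([.0863,.9963,0])
for n,a in(("foot far edge",f),("head lower far edge",b),("mark",m),("rail edges",rl),("win",w),("slot",sl),("tcp",s["position"][None])):
    print(n,"x",(a@X),"y",(a@Y),(a@Y).mean())
E
```

```text
foot far edge x [525.1 525.1] y [237.8 230. ] 233.9219480302628
head lower far edge x [534.4 534.4] y [238.5 227.9] 233.21185215614022
mark x [551.6] y [234.4] 234.3913651340801
rail edges x [556.  546.4] y [234.4 234.4] 234.39213060398282
win x [537.6 537.5 494.1 494.1] y [245.3 222.  245.3 222.1] 233.65169674806316
slot x [533.5 533.5] y [240.6 229.1] 234.85640293336883
tcp x [514.4] y [233.9] 233.92248996150713
```

```bash
python3 - <<'E'
from h import *
np.set_printoptions(precision=1,suppress=True)
s=arm.read_state();p=s["position"];zf=p[2]-119.6
im=arm.get_image("side");X=np.array([.9963,-.0863,0]);Y=np.array([.0863,.9963,0])
c=proj("side",[[p[0],p[1],zf+h] for h in(0,60,105,155)]+[p+[0,0,zf-p[2]]+10*X,p+[0,0,zf-p[2]]-10*X],s);print(c)
x,y=c[1].astype(int)-[40,30];print(x,y)
cv2.imwrite("pics/s7.png",cv2.resize(im[y:y+60,x:x+80,::-1],(800,600),interpolation=cv2.INTER_CUBIC));print((c-[x,y]+.5)*10)
E
```

```text
[[300.3 228.9]
 [299.7 214.4]
 [299.2 203. ]
 [298.6 189.8]
 [297.1 228.4]
 [303.5 229.4]]
259 184
[[417.9 454.1]
 [411.7 309.2]
 [406.7 195.3]
 [401.1  63. ]
 [385.9 449.2]
 [450.  459. ]]
```

View pics/s7.png

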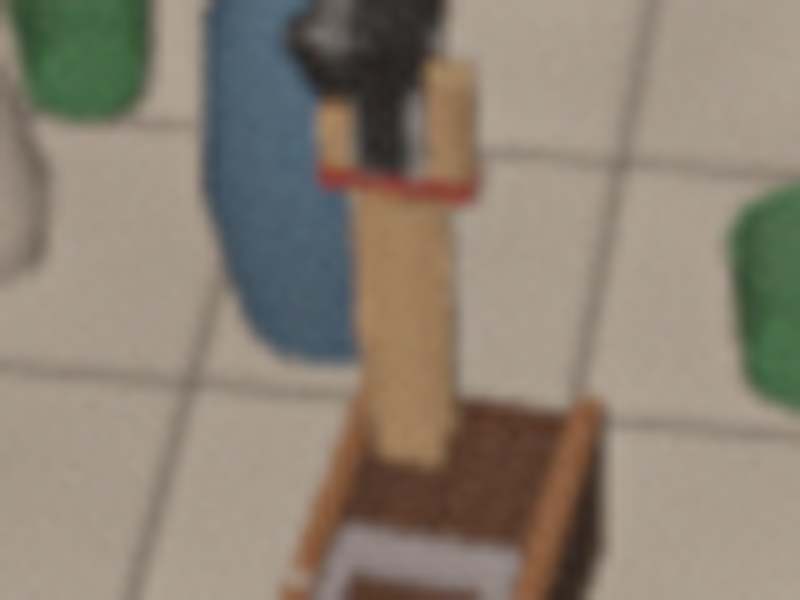

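The side view shows the marker upright, with no lean: head-edge centre (400,188), foot centre (411,460), parallel to the predicted vertical. The wrist and side views agree on a correction of about +1.3 mm in keeper x and +0.7 mm in keeper y. I'll lower to just above the plate.

{"api": "drive_tool", "payload": {"motion": [[0,-0.7,-1.3,0],[15,0,0,0],[20,0,0,0],[15,0,0,0],[8,0,0,0],[0,0,0,0],[0,0,0,0],[0,0,0,0]]}}

```text
clock: 11.38
position: [535.3, 190.6, 194.0]
ee_rot: [0.707, -0.031, -0.706, -0.032]
contact_force: [-0.8, 0.6, -0.9]
gripper_width: 9.4
```

```bash
python3 - <<'E'
from h import *
np.set_printoptions(precision=1,suppress=True)
goto([534,189.7,134],85.05)
s=arm.read_state();im=arm.get_image("wrist")
cv2.imwrite("pics/w8.png",cv2.resize(im[120:240,240:400,::-1],(800,600),interpolation=cv2.INTER_CUBIC))
p=s["position"];print(p@[.9963,-.0863,0],p@[.0863,.9963,0])
E
```

```text
t 11.38 pos [535.3 190.6 194. ] x [ 0.  0. -1.] jaw -95.1 q6 0.85 F [-0.8  0.6 -0.9] w 9.4
shift [60.   1.   1.3]
spin -0.11119952257502064
516.8672750240194 236.0410897836879
```

View pics/w8.png

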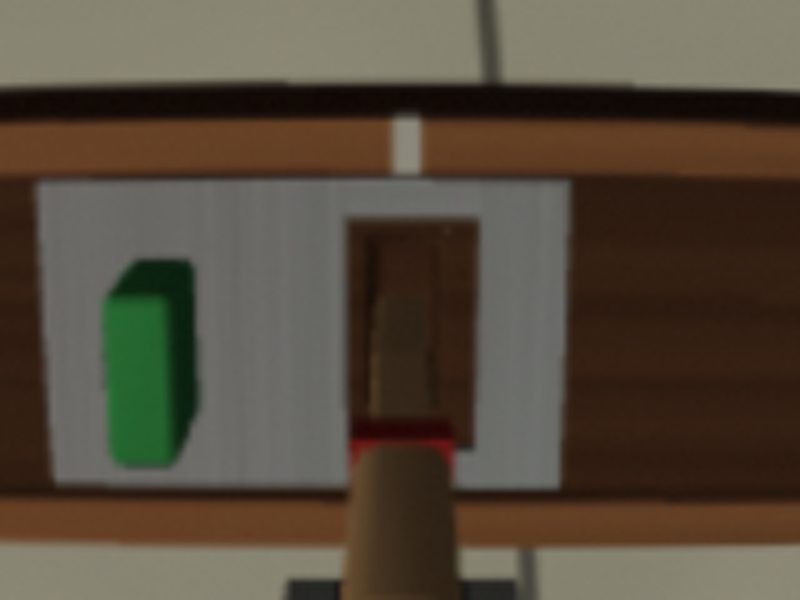

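The foot's edge is at crop (379–427, 293) and the slot's mouth has left edge 373, right edge 437 and far edge at row 237, so the foot sits inside the slot's outline. Now for the numbers.

```bash
python3 - <<'E'
from h import *
np.set_printoptions(precision=1,suppress=True)
s=arm.read_state();zf=s["position"][2]-119.6
g=lambda p:(np.array(p,float)+.5)/5-.5+[240,120]
X=np.array([.9963,-.0863,0]);Y=np.array([.0863,.9963,0])
for n,p,z in(("foot",[[379,294],[428,294]],zf),("blade@14 far",[[377,320],[431,320]],zf+14),("head far edge",[[352,421],[452,421]],zf+105),("slot@far",[[373,237],[437,237]],60),("slot mid",[[371,300],[438,300]],60),("win",[[346,217],[480,217],[475,449]],65),("mark",[[407,117],[407,174]],68),("plate",[[37,181],[571,181],[54,487],[561,489]],65)):
    a=plane("wrist",g(p),z,s);print(n,"X",a@X,"Y",a@Y,(a@X).mean(),(a@Y).mean())
ps=[]
for i in range(4): ps.append(arm.read_state()["position"]);arm.get_image("wrist")
print(np.array(ps)@np.c_[X,Y])
E
```

```text
foot X [526.1 526.1] Y [239.8 231.2] 526.0998080713039 235.47637613027757
blade@14 far X [525. 525.] Y [239.9 230.9] 525.0204833469218 235.38973953038268
head far edge X [537.3 537.3] Y [241.  230.2] 537.2843251963156 235.59946799666096
slot@far X [533.3 533.3] Y [241.  229.4] 533.3390650719095 235.20289854680402
slot mid X [521.5 521.5] Y [241.5 229.1] 521.4944762101783 235.298858943214
win X [538.  538.  494.2] Y [245.7 221.8 222.2] 523.399017443272 229.90629606359394
mark X [556.4 546.3] Y [234.8 234.9] 551.3151104460544 234.85102253374515
plate X [545.2 544.6 486.3 486.1] Y [301.8 205.6 302.3 205.8] 515.5728597381504 253.87553486005268
[[516.8 236.1]
 [516.7 236.2]
 [516.6 236.2]
 [516.5 236.1]]
```

{"api": "drive_tool", "payload": {"motion": [[4,0.2,-0.3,0],[6,0,0,0],[6,0,0,0],[5,0,0,0],[0,0,0,0],[0,0,0,0]]}}

```text
clock: 12.13
position: [534.6, 190.0, 171.0]
ee_rot: [-0.706, 0.032, 0.707, 0.031]
contact_force: [-1.0, 0.5, -0.3]
gripper_width: 9.3
```

{"api": "drive_tool", "payload": {"motion": [[4,0,0,0],[5,0,0,0],[5,0,0,0],[4,0,0,0],[0,0,0,0],[0,0,0,0]]}}

```text
clock: 12.63
position: [534.7, 190.1, 153.3]
ee_rot: [-0.706, 0.031, 0.707, 0.031]
contact_force: [0.5, 1.1, -0.4]
gripper_width: 9.1
```

The foot is about 26 mm into the slot with no contact force. Lowering further.

{"api": "drive_tool", "payload": {"motion": [[4,0,0,0],[4,0,0,0],[4,0,0,0],[3,0,0,0],[1,0,0,0],[0,0,0,0],[0,0,0,0]]}}

```text
clock: 13.22
position: [534.9, 190.2, 137.7]
ee_rot: [0.706, -0.031, -0.706, -0.031]
contact_force: [0.5, 0.2, -0.9]
gripper_width: 9.5
```

{"api": "drive_tool", "payload": {"motion": [[1,0,0,0],[0,0,0,0],[1,0,0,0],[0,0,0,0],[0,0,0,0]]}}

```text
clock: 13.63
position: [534.8, 190.2, 135.7]
ee_rot: [-0.706, 0.031, 0.706, 0.031]
contact_force: [0.0, -0.8, 0.1]
gripper_width: 9.3
```

Foot is at about 16 mm with no contact yet; I'll step down until the floor is felt.

{"api": "drive_tool", "payload": {"motion": [[0.7,0,0,0],[0,0,0,0],[0.7,0,0,0],[0,0,0,0],[0,0,0,0]]}}

```text
clock: 14.05
position: [534.9, 190.2, 134.6]
ee_rot: [0.707, -0.031, -0.706, -0.031]
contact_force: [-0.8, -0.0, 1.7]
gripper_width: 9.0
```

{"api": "drive_tool", "payload": {"motion": [[0.7,0,0,0],[0,0,0,0],[0.5,0,0,0],[0,0,0,0],[0,0,0,0]]}}

```text
clock: 14.47
position: [535.2, 190.3, 134.6]
ee_rot: [0.707, -0.031, -0.706, -0.031]
contact_force: [-1.9, -0.2, 8.2]
gripper_width: 9.3
```

The floor is felt: z stopped at 134.6, so the foot is at 15.0 mm, with 8 N. Releasing and withdrawing.

{"api": "drive_tool", "payload": {"motion": [[-0.8,0,0,0],[0,0,0,0]]}}

```text
clock: 14.63
position: [535.1, 190.3, 134.6]
ee_rot: [0.707, -0.031, -0.706, -0.031]
contact_force: [-0.9, -0.2, 5.5]
gripper_width: 9.2
```

{"api": "drive_tool", "payload": {"motion": [[0,0,0,0],[0,0,0,0],[0,0,0,0],[0,0,0,0],[0,0,0,0],[0,0,0,0],[-10,0,0,0],[-25,0,0,0],[-38,0,0,0],[-38,0,0,0]], "grip": 45}}

```text
clock: 15.47
position: [534.3, 189.7, 246.1]
ee_rot: [-0.706, 0.032, 0.707, 0.031]
contact_force: [1.0, 0.8, 0.3]
gripper_width: 44.8
```

{"api": "drive_tool", "payload": {"motion": [[-30,0,0,0],[0,0,0,0],[0,0,0,0],[0,0,0,0]]}}

```text
clock: 15.8
position: [534.3, 190.0, 274.8]
ee_rot: [-0.706, 0.031, 0.707, 0.031]
contact_force: [-0.6, -0.0, 0.1]
gripper_width: 45.2
```

```bash
python3 - <<'E'
from h import *
goto([535,190,135],85.05)
s=arm.read_state();im=arm.get_image("wrist");sd=arm.get_image("side")
p=proj("wrist",[[534,190,100]],s)[0].astype(int);q=proj("side",[[534,190,100]])[0].astype(int);print(p,q)
a=im[p[1]-75:p[1]+75,p[0]-75:p[0]+75];b=sd[q[1]-40:q[1]+40,q[0]-40:q[0]+40]
r=lambda m:cv2.resize(m,(400,400),interpolation=cv2.INTER_CUBIC)
cv2.imwrite("pics/f9.png",np.hstack([r(a),r(b)])[:,:,::-1])
print("head top side pred",(proj("side",[[534,190,170],[534,190,120]])-q+40.5)*5)
E
```

```text
t 15.8 pos [534.3 190.  274.8] x [-0.001  0.    -1.   ] jaw -95.1 q6 0.86 F [-0.6 -0.   0.1] w 45.2
shift [139.8   0.   -0.8]
spin -0.13031557284887185
[319 174] [300 236]
head top side pred [[199.41810308 122.08467048]
 [202.0364816  181.57280418]]
```

View pics/f9.png

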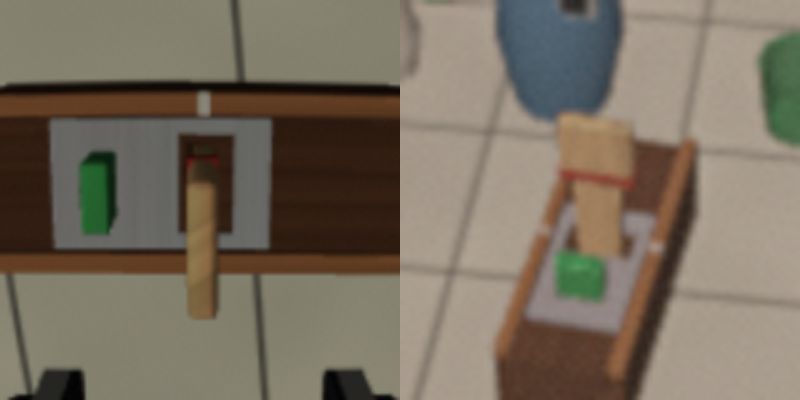

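The wrist view (left) shows the marker standing in the window with its head at (202,180–318), and the window at 178–233, in line with the mark at 204. The side view (right) shows it upright, head top at (197,118) against a predicted (199,122). I'll do one number check, then hand in.

```bash
python3 - <<'E'
from h import *
s=arm.read_state()
g=lambda p:(np.array(p,float)+.5)*150/400-.5+[319-75,174-75]
X=np.array([.9963,-.0863,0]);Y=np.array([.0863,.9963,0])
for n,p,z in(("head top",[[190,181],[216,181],[188,318],[215,318]],170),("win",[[179,135],[234,135],[180,233],[232,233]],65),("mark",[[204,103]],68)):
    a=plane("wrist",g(p),z,s);print(n,(a@X).mean().round(1),(a@Y).mean().round(1))
arm.job_done()
E
```

```text
head top 516.0 234.9
win 515.2 233.1
mark 551.2 234.0
the job is handed in; nothing more can be done
```

The marker is standing in the smaller keeper's slot and the shutter window is centred over it. The job was handed in at about 16 s of the 61 s allowed; it gives no verdict.

**What I did**
- I gripped the shutter's green knob and slid it about 33 mm towards +y, until the window was centred.
- I lifted the marker out of the stand and carried it past the robot's side of the vase, with its foot about 130 mm up.
- I lowered it slowly into the slot until I felt the floor. The foot was then at 15.0 mm, with about 8 N on the tool.
- I let go and drew straight up clear.

**Last checks**
- **Marker:** it stands upright. Its head top is within about 1 mm of the mark line along the shutter's track, and within about 1 mm of the window's centre across it.
- **Window:** its centre is about 1 mm from the mark line (limit 6 mm).
- **Clearance:** the wrist force is about zero and the fingers are about 100 mm above the marker. I saw no sign that the vases, can, mister or pots were touched, but I did not re-measure them afterwards.

**Readings that disagreed**
- The cameras differed by 2–3 mm on the keeper's position, about what the calibration allows.
- One reading of the head's edge suggested about 2° of lean in the grip. The side view did not confirm it, and the marker went in with no side contact.

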